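# Load-test a repaired bench scale

### The job

The repaired bench scale needs its test load. The green weight case is already on the platter: build a straight column on it, first the blue case and then the orange case on top, each with its edges flush and square with the case below, set down gently and never dropped. When the column stands, press the red plunger on the scale's console fully down to its stop to store the reading, let it come back up, and leave the tin, screwdriver, label roll and multimeter where they are.

Things in the scene. Friction and masses are not known exactly. Their poses are not given: they have to be found in the camera images.
- scale: grey bench scale, fixed to the bench; 280 mm deep (x) x 220 mm wide (y). Origin on the bench under the middle of the weighing area. A 180 x 210 mm steel platter with its top 45 mm above the bench lies over x -85 to +95 mm; the black console (top 43 mm above the bench, pale display) lies at its -x end, towards the robot, x -180 to -100 mm. x points from console to platter, z up
- platter (a point): centre of the platter's top face, 45 mm above the bench
- case_green: green closed weight case already standing loose on the platter, at any place near its middle; 96 mm long (its x) x 56 mm wide (its y) x 42 mm high, about 0.3 to 0.75 kg, smooth upright sides and a flat lid with a white blank label; origin at the centre of its underside, z up
- case_blue: blue closed weight case, loose on the bench to one side of the scale; 96 mm long (its x) x 56 mm wide (its y) x 42 mm high, about 0.3 to 0.75 kg, smooth upright sides and a flat lid with a white blank label; origin at the centre of its underside, z up
- case_orange: orange closed weight case, loose on the bench to the other side of the scale; 96 mm long (its x) x 56 mm wide (its y) x 42 mm high, about 0.3 to 0.75 kg, smooth upright sides and a flat lid with a white blank label; origin at the centre of its underside, z up
- plunger_top (a point): centre of the top of the red mushroom plunger head (34 mm diameter, 10 mm thick) on the console, in the scale's frame at x -140, y -55, 80 mm above the bench when up; it moves down with the head
- plunger (a joint): travel of the plunger straight down: 0 up, 0.012 m at its stop; a spring pushes it back up when let go, about 2 N to start it and 8 N at the stop
- tin: bystander: paint tin, 90 mm diameter, 105 mm high, 0.7 kg, beyond the scale; origin at the centre of its underside
- screwdriver: bystander: screwdriver 190 mm long with a yellow handle, lying on the bench on the left
- label_roll: bystander: white label roll, 80 mm diameter, 50 mm high, standing flat on the right; origin at the centre of its underside
- meter: bystander: red multimeter 140 x 72 x 32 mm lying flat near the robot on the right; origin at the centre of its underside

How it is judged:
On the way, in this order (a step that is already met when the one before it is completed fails the run):
1. the blue case stands squarely on the green one, let go and at rest (z of case_green in the frame of platter between -0.004 and 0.004 m and horizontal distance between case_green and platter below 0.06 m and angle between each of case_green, case_blue's own z axis and vertical below 0.06 rad and horizontal distance between case_blue and case_green below 0.008 m and angle between the x axis of case_blue and the x axis of case_green, either way round below 0.12 rad and z of case_blue in the frame of case_green between 0.038 and 0.046 m and contact force between the fingers and case_blue below 0.2 N and linear speed of case_blue below 0.02 m/s), for 0.2 s.
2. the orange case stands squarely on the blue one, let go and at rest (all of step 1 and horizontal distance between case_orange and case_blue below 0.008 m and angle between the x axis of case_orange and the x axis of case_blue, either way round below 0.12 rad and z of case_orange in the frame of case_blue between 0.038 and 0.046 m and angle between case_orange's own z axis and vertical below 0.06 rad and contact force between the fingers and case_orange below 0.2 N and linear speed of case_orange below 0.02 m/s), for 0.2 s.
3. with the column standing, the plunger is pressed down to its stop (z of case_green in the frame of platter between -0.004 and 0.004 m and horizontal distance between case_green and platter below 0.06 m and angle between each of case_green, case_blue, case_orange's own z axis and vertical below 0.06 rad and horizontal distance between case_blue and case_green below 0.008 m and angle between the x axis of case_blue and the x axis of case_green, either way round below 0.12 rad and z of case_blue in the frame of case_green between 0.038 and 0.046 m and horizontal distance between case_orange and case_blue below 0.008 m and angle between the x axis of case_orange and the x axis of case_blue, either way round below 0.12 rad and z of case_orange in the frame of case_blue between 0.038 and 0.046 m and value of joint plunger above 0.0105 m), for 0.05 s.
At the end, for the whole second after the job is handed in: Green case flat on the platter (within 60 mm of its centre), blue on green, orange on blue, each within 8 mm and 0.12 rad of the one below, level to 0.06 rad, let go and at rest; plunger pressed past 10.5 mm with the column standing and now back up (under 2 mm) (all of step 2 and contact force between the fingers and case_green below 0.2 N and linear speed of case_green below 0.02 m/s and value of joint plunger below 0.002 m); the robot touches nothing.
It fails at once if a case is dropped or knocked down: it moves faster than 0.5 m/s while the fingers do not hold it ((linear speed of case_green above 0.5 m/s and contact force between the fingers and case_green below 0.1 N) or (linear speed of case_blue above 0.5 m/s and contact force between the fingers and case_blue below 0.1 N) or (linear speed of case_orange above 0.5 m/s and contact force between the fingers and case_orange below 0.1 N)).
It fails at once if the paint tin is moved by more than 30 mm (distance of tin from where it was at the start of the episode above 0.03 m).
It fails at once if the screwdriver is moved by more than 30 mm (distance of screwdriver from where it was at the start of the episode above 0.03 m).
It fails at once if the label roll is moved by more than 30 mm (distance of label_roll from where it was at the start of the episode above 0.03 m).
It fails at once if the multimeter is moved by more than 30 mm (distance of meter from where it was at the start of the episode above 0.03 m).
It also fails if it takes over 69 s, if anything falls off the work surface, if the arm or the gripper's body presses on something with over 40 N, if the wrist force passes 120 N, or if a joint passes its speed limit or range.

### The arm

A 6-joint arm with a two-finger parallel gripper is mounted at the origin on the work surface. World frame = base frame: x ahead of the robot, y to its left, z up, the work surface at z = 0. Lengths are in m, angles in rad, forces in N, time in s.
With the tool pointing down it reaches from about 0.3 to 0.875 m from the base axis. Payload 6.4 kg.
Tool frame: the origin (TCP) lies midway between the tips of the shut fingers; the grasp point (between the pads) lies 19 mm behind it; z points along the fingers, y is the line along which they close (so a half turn about z gives the same grasp; the last joint's range is limited). The gripper opens to 85 mm and grips with 20 to 120 N. Pads are 22 mm wide; open, the fingers measure 114 mm over their backs; the gripper's body (76 mm by 85 mm) begins 54 mm behind the grasp point. The pads swing forward as they close: fully open they stand 13 mm farther back than shut.
Start: joints at [-1.484, 0.181, 1.607, -0, 1.354, -0.206], TCP at [0.166, -0.551, 0.231] pointing down, gripper open.
Joint ranges: [-2.99, 2.99], [-0.89, 2.07], [0.3, 2.58], [-1.14, 4.28], [0, 2.63], [-3.12, 3.12]. Speed limits (rad/s): [2.57, 2.57, 3.01, 3.14, 3.14, 3.14].

### API

Orientations are given as a unit quaternion [w, x, y, z].
In Python, from bench import * gives the robot as it stands.
- The arm moves only by the tool play_rows, never from a script. Its argument "plan" is a list of rows, each a list of 3 entries, a list of its own where there are three numbers: the finger opening in mm, from 0 to 85.4, then the shift along the tool's x, y, z normalised to -1 to 1, where 1 is 40 cm, then the turn about the tool's z normalised to -1 to 1, where 1 is pi rad. A call has 1 to 10 rows; each row is the pose to reach, as a shift and turn from the pose commanded when the call began, along the tool's axes at that moment, turning the shorter way round; what a row does not reach only later rows make up. A row lasts 1/10 s, in which the tool goes at most 50 mm and 8.59 degrees, less where a joint would pass 70% of its speed; a pose out of reach is approached as far as the arm can. A call with a number of a shift or a turn outside -1 to 1 is refused whole. A call with a gripper value outside its range is refused whole. The fingers move at their own pace and stop on an object; the grip force is fixed at half the most. Time passes only in rows, so rows that repeat a pose let the fingers close. It gives the time, the measured TCP pose, the force, the opening and the grip force at its end, in the units of the state.
- get_obs(): the state, without advancing time (a new reading comes with each control period).
- camera(name): name is "scene" or "side" or "wrist"; returns a dict with "image" (420x560x3 uint8, red, green, blue), "range_z" (420x560 float32, m along the optical axis (not along the pixel's ray), 0 where there is no reading), "intrinsics" (3x3 intrinsics, pixels), "k1" (the pictures are not rectified: a ray, as slopes to the right and down, at radius r is drawn at 1 + k1 r^2 times it, then the intrinsics apply), "rvec" (rotation vector, rad) and "tvec" (3), from world to camera coordinates, as OpenCV has them; the wrist camera has in their place "T_tool_cam" (4x4, takes a point from camera to tool coordinates, whose origin is the TCP and whose axes are the flange's). Camera axes: x right, y down, z forward; pixel columns grow to the right and rows downward; lengths in m; the calibration is good to about 2 mm. A picture is of the moment at which its call begins: read the wrist's pose just before it.
- hand_in(): hands the job in; it is judged then, once.
Trained networks look in a picture, given as the dict that the camera call returned (one of the last four; its "shot" number tells which), for a name from the list of things; names that differ only in an ending like _2 or _b are one class to them, and where a whole thing is asked for, a point or a joint stands for the part that bears it (a point fixed in the world has none). Each returns a list of dicts, best first, with "conf" (0 to 1); they miss things now and then, are a little off and sometimes report something else, mostly with a low value. They report only what shows in the picture. A call takes as long as a camera call.
- search_frame(picture, label): "rect" ([centre column, centre row, width, height] in pixels, round what is visible of it).
- masks_of(picture, label): "mask" (420x560 bool, what is visible of it) and "rect" ([centre column, centre row, width, height] in pixels, round what is visible of it).
The state is a dict: "time_s": time; "q": joint angles; "dq": joint speeds; "joint_efforts": joint torques, N m; "eef_pos": TCP position; "eef_rot": TCP orientation; "wrist_force": force on the tool from outside, world axes, zero at the start; "torque": the same for the moment, N m; "opening": opening from 0.0 (shut) to 1.0 (fully open); "grasp_force": force on a finger pad.
Only numpy, scipy, OpenCV 4.12 (cv2) and the standard library are available. Lean on these libraries where they do the work, as an engineer would, in place of code of your own. Each camera call takes 0.05 s, during which the arm holds its last target. There are 200 camera calls.

## Working session

There is one attempt and no reset: what is moved stays moved. The work goes in short steps, Python scripts to look and compute and a tool call to move; the robot and the scene stay as the last step left them, time stands still between calls to the robot, and variables do not carry over. Pictures are saved under pics/ and viewed, at most 10 in all, crops included, and the job is handed in when it is done.

Besides the shell and the picture viewer there is one more tool, called after "Call:" as name([rows], argument=value, ...), one row to a line, values as JSON. play_rows: Moves the arm, as the interface text tells. Its arguments: {"type":"object","properties":{"plan":{"type":"array","items":{"type":"array"}}},"required":["plan"]}

```bash
mkdir -p pics; cat > h.py <<'E'
from bench import *
import numpy as np, cv2
from scipy.spatial.transform import Rotation as R
def pose():
    o=get_obs(); q=o["eef_rot"]; T=np.eye(4); T[:3,:3]=R.from_quat([q[1],q[2],q[3],q[0]]).as_matrix(); T[:3,3]=o["eef_pos"]; return T
def shot(name):
    T=pose(); c=camera(name)
    if name=="wrist": c["M"]=T@np.array(c["T_tool_cam"])
    else:
        W=np.eye(4); W[:3,:3]=cv2.Rodrigues(np.array(c["rvec"],float))[0]; W[:3,3]=np.array(c["tvec"]).ravel(); c["M"]=np.linalg.inv(W)
    return c
def cloud(c,mask=None):
    if mask is None: mask=np.ones(c["range_z"].shape,bool)
    m=mask&(c["range_z"]>0); v,u=np.nonzero(m); z=c["range_z"][m]
    s=slopes(c,np.c_[u,v]); P=np.c_[s*z[:,None],z]
    return P@c["M"][:3,:3].T+c["M"][:3,3]
def slopes(c,uv):
    k=float(c["k1"]); D=np.array([k,0,0,0],float)
    return cv2.undistortPoints(np.asarray(uv,float).reshape(-1,1,2),np.array(c["intrinsics"],float),D).reshape(-1,2)
def save(c,n): cv2.imwrite("pics/"+n,cv2.cvtColor(c["image"],cv2.COLOR_RGB2BGR))
def top(P,tol=.004):
    "top face of a case: height, then rect of the points near it"
    zt=np.percentile(P[:,2],90); h=P[abs(P[:,2]-zt)<tol]
    r=cv2.minAreaRect(h[:,:2].astype(np.float32)*1000); b=cv2.boxPoints(r)
    e=[b[1]-b[0],b[2]-b[1]]; i=int(np.linalg.norm(e[1])>np.linalg.norm(e[0])); l=e[i]
    return np.round(r[0],1),np.round(sorted(r[1]),1),round(np.degrees(np.arctan2(l[1],l[0]))%180,1),round(np.median(h[:,2])*1000,1),len(h)
E
python3 - <<'E'
from h import *
print(get_obs())
for n in("scene","side"):
    c=shot(n); save(c,n+"1.png"); print(n,c["M"].round(3).tolist())
    for l in("case_green","case_blue","case_orange","tin","screwdriver","label_roll","meter","plunger_top"):
        for d in masks_of(c,l)[:2]:
            P=cloud(c,d["mask"])
            print(l,round(d["conf"],2),np.round(d["rect"]),P.shape[0], top(P) if len(P)>20 else "", P.min(0).round(3),P.max(0).round(3))
E
```

```text
{'time_s': 0.0, 'q': array([-1.48426418e+00,  1.81551074e-01,  1.60800462e+00,  1.94347332e-05,
        1.35381451e+00, -2.06274759e-01]), 'dq': array([ 1.39330854e-03, -2.13854852e-04,  2.55967753e-05, -1.68127445e-03,
        6.61995205e-05,  1.54043844e-03]), 'joint_efforts': array([ 9.23700900e-04, -4.44865179e+01, -3.51333904e+01, -2.13350595e-04,
        9.09615046e-03,  1.53629122e-05]), 'eef_pos': array([ 0.16595603, -0.54995061,  0.23038016]), 'eef_rot': array([-8.86613995e-04,  9.89302058e-01,  1.45878878e-01,  6.26509308e-05]), 'wrist_force': array([0.33064834, 0.40525056, 0.80467013]), 'torque': array([ 0.00481316,  0.01469648, -0.0273986 ]), 'grasp_force': 0.0, 'opening': 0.9977513049646735}
scene [[0.27, 0.786, -0.557, 1.143], [0.963, -0.214, 0.165, -0.165], [0.01, -0.58, -0.814, 0.926], [0.0, 0.0, 0.0, 1.0]]
case_green 0.63 [292. 218.  36.  48.] 1164 (array([582.7,   8.2]), array([55.9, 97.8]), np.float32(0.6), np.float64(86.8), 780) [ 0.504 -0.02   0.043] [0.633 0.047 0.093]
case_green 0.36 [406. 166.  40.  36.] 844 (array([476.2, 357.2]), array([54.8, 95. ]), np.floa
[... 2264 characters left out ...]
 0.112]
tin 0.42 [301. 137.  28.  28.] 613 (array([ 675.2, -335. ]), array([76.8, 79.2]), np.float32(71.7), np.float64(50.6), 238) [ 0.637 -0.43  -0.003] [ 0.749 -0.291  0.058]
screwdriver 0.55 [140. 276.  41.  46.] 350 (array([763.2, 319.4]), array([21.1, 94.4]), np.float32(166.4), np.float64(25.0), 166) [ 0.632  0.294 -0.002] [0.815 0.355 0.031]
label_roll 0.84 [302. 137.  27.  25.] 581 (array([ 676.3, -334.7]), array([75.7, 78.1]), np.float32(112.0), np.float64(50.4), 229) [ 0.637 -0.375 -0.002] [ 0.718 -0.291  0.058]
plunger_top 0.42 [319. 212.  12.  10.] 114 (array([450.8, -70.6]), array([30.1, 32.5]), np.float32(95.8), np.float64(82.0), 68) [ 0.434 -0.112  0.046] [ 0.467 -0.054  0.086]
```

```bash
cat >> h.py <<'E'
def go(x,y,z,yaw):
    "shift and turn in the move units from the measured pose; yaw (deg) of tool x in the world"
    T=pose(); d=T[:3,:3].T@(np.array([x,y,z])-T[:3,3])/.4
    y0=np.degrees(np.arctan2(T[1,0],T[0,0])); t=-((yaw-y0+180)%360-180)/180
    print("pos",T[:3,3].round(4),"yaw",y0.round(2),"tilt",T[:3,2].round(4),"-> shift",d.round(4),"turn",round(t,4))
E
python3 -c "
from h import *
go(.525,-.362,.25,-29)"
```

```text
pos [ 0.166  -0.5505  0.2313] yaw 16.78 tilt [-0.  0. -1.] -> shift [ 0.9954 -0.1922 -0.0468] turn 0.2543
```

View pics/scene1.png

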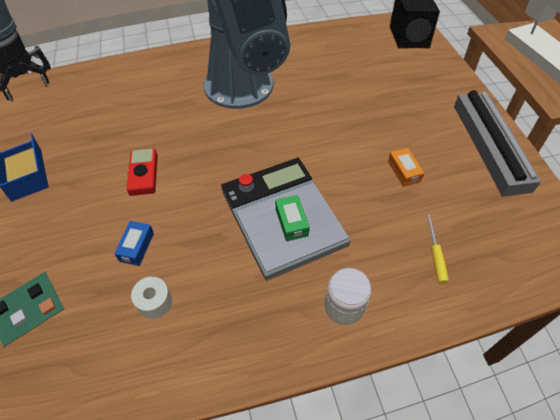

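The scene shows the blue case at (134,244), orange at (406,166), green on the platter at (292,218) and the red plunger at (246,180). These agree with the network's detections.

Call:
play_rows([
  [85,[0.995,-0.192,-0.047],0.254],
  [85,[0.995,-0.192,-0.047],0.254],
  [85,[0.995,-0.192,-0.047],0.254],
  [85,[0.995,-0.192,-0.047],0.254],
  [85,[0.995,-0.192,-0.047],0.254],
  [85,[0.995,-0.192,-0.047],0.254],
  [85,[0.995,-0.192,-0.047],0.254],
  [85,[0.995,-0.192,-0.047],0.254],
  [85,[0.995,-0.192,-0.047],0.254],
  [85,[0.995,-0.192,-0.047],0.254],
])

```text
time_s: 1.9
eef_pos: [0.5277, -0.3598, 0.2501]
eef_rot: [-0.0, 0.969, -0.248, 0.0]
wrist_force: [0.1, -0.6, -0.3]
opening: 0.996
grasp_force: 0.0
```

```bash
cat > look.py <<'E'
from h import *
import sys
def look(label,fn=None):
    c=shot("wrist")
    if fn: save(c,fn)
    for d in masks_of(c,label)[:2]:
        P=cloud(c,d["mask"]); print(label,round(d["conf"],2),np.round(d["rect"]),top(P) if len(P)>20 else "")
    return c
if __name__=="__main__":
    go(*map(float,sys.argv[3:7])) if len(sys.argv)>6 else go(0,0,0,0)
    look(sys.argv[1],sys.argv[2] if len(sys.argv)>2 else None)
E
python3 look.py case_blue w1.png
```

```text
pos [ 0.5277 -0.3598  0.2501] yaw -28.68 tilt [ 1.e-03  3.e-04 -1.e+00] -> shift [-1.5896 -0.1554  0.6242] turn -0.1594
case_blue 0.62 [290. 180.  49.  81.] (array([ 523.1, -361.7]), array([55.9, 95.8]), np.float32(152.9), np.float64(42.3), 3495)
```

View pics/w1.png

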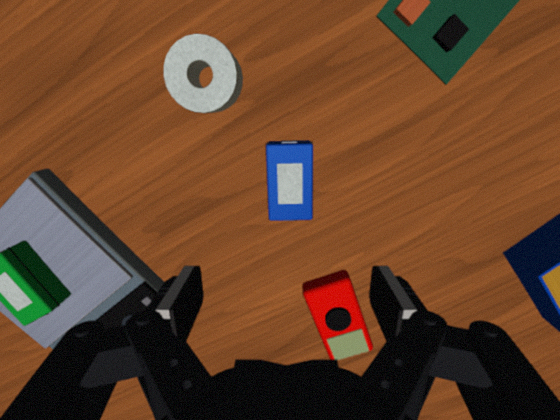

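The wrist view shows the blue case at (290,180), clear of its neighbours. It measures 56x96 mm with its top at 42 mm, which matches the stated size.

```bash
python3 -c "
from h import *
go(.5231,-.3617,.010,-27.1)"
```

```text
pos [ 0.5249 -0.3618  0.2498] yaw -28.87 tilt [-8.e-04  0.e+00 -1.e+00] -> shift [-0.0037  0.0017  0.5994] turn -0.0098
```

```bash
python3 look.py case_blue "" .5231 -.3617 .010 -27.1 2>&1 | grep -v WARN; sed -i 's/if fn: save/if fn.strip(): save/' look.py
```

```text
pos [ 0.5249 -0.3618  0.2498] yaw -28.87 tilt [-8.e-04  0.e+00 -1.e+00] -> shift [-0.0037  0.0017  0.5994] turn -0.0098
case_blue 0.96 [288. 177.  48.  81.] (array([ 523.3, -361.6]), array([55.4, 95.8]), np.float32(152.5), np.float64(42.3), 3505)
```

Call:
play_rows([
  [85,[-0.004,0.002,0.12],-0.009],
  [85,[-0.004,0.002,0.24],-0.009],
  [85,[-0.004,0.002,0.35],-0.009],
  [85,[-0.004,0.002,0.45],-0.009],
  [85,[-0.004,0.002,0.53],-0.009],
  [85,[-0.004,0.002,0.58],-0.009],
  [85,[-0.004,0.002,0.6],-0.009],
  [85,[-0.004,0.002,0.6],-0.009],
  [85,[-0.004,0.002,0.6],-0.009],
  [85,[-0.004,0.002,0.6],-0.009],
])

```text
time_s: 3.1
eef_pos: [0.5239, -0.3633, 0.0121]
eef_rot: [0.001, 0.972, -0.236, 0.001]
wrist_force: [-0.4, 0.2, 1.1]
opening: 0.997
grasp_force: 0.0
```

Call:
play_rows([
  [0,[0,0,0],0],
  [0,[0,0,0],0],
  [0,[0,0,0],0],
  [0,[0,0,0],0],
  [0,[0,0,0],0],
  [0,[0,0,0],0],
  [0,[0,0,0],0],
  [0,[0,0,0],0],
])

```text
time_s: 3.9
eef_pos: [0.5237, -0.3627, 0.0113]
eef_rot: [0.001, 0.972, -0.236, 0.001]
wrist_force: [-2.0, 0.5, 5.7]
opening: 0.642
grasp_force: 66.4
```

Call:
play_rows([
  [0,[0,0,-0.02],0],
  [0,[0,0,-0.06],0],
  [0,[0,0,-0.14],0],
  [0,[0,0,-0.25],0],
  [0,[0,0,-0.36],0],
  [0,[0,0,-0.46],0],
  [0,[0,0,-0.54],0],
  [0,[0,0,-0.58],0],
  [0,[0,0,-0.6],0],
])

```text
time_s: 4.8
eef_pos: [0.5234, -0.3622, 0.2521]
eef_rot: [0.001, 0.972, -0.236, 0.001]
wrist_force: [-1.1, 0.6, -5.5]
opening: 0.642
grasp_force: 65.4
```

```bash
python3 -c "
from h import *
go(.46,.008,.25,0); o=get_obs(); print(o['opening'],o['grasp_force'],o['wrist_force'])"
```

```text
pos [ 0.5234 -0.3622  0.2521] yaw -27.32 tilt [ 0.0018 -0.0017 -1.    ] -> shift [-0.5656 -0.7497  0.0034] turn -0.1518
0.6423369514527045 65.40343165397644 [-1.108058    0.56256244 -5.4972729 ]
```

Call:
play_rows([
  [0,[-0.03,-0.04,0],-0.008],
  [0,[-0.085,-0.113,0],-0.023],
  [0,[-0.15,-0.2,0],-0.04],
  [0,[-0.22,-0.29,0],-0.06],
  [0,[-0.29,-0.385,0],-0.078],
  [0,[-0.36,-0.478,0],-0.097],
  [0,[-0.43,-0.57,0],-0.115],
  [0,[-0.495,-0.656,0],-0.133],
  [0,[-0.545,-0.722,0],-0.146],
  [0,[-0.566,-0.75,0.003],-0.152],
])

```text
time_s: 5.8
eef_pos: [0.4577, 0.0114, 0.2472]
eef_rot: [-0.001, 1.0, 0.002, -0.002]
wrist_force: [0.3, -1.0, -5.1]
opening: 0.642
grasp_force: 65.3
```

Call:
play_rows([
  [0,[0,0,0],0],
  [0,[0,0,0],0],
  [0,[0,0,0],0],
])

```text
time_s: 6.1
eef_pos: [0.4597, 0.0073, 0.2484]
eef_rot: [0.0, 1.0, -0.001, -0.0]
wrist_force: [1.2, -0.2, -3.9]
opening: 0.646
grasp_force: 65.3
```

```bash
python3 - <<'E'
from look import *
go(0,0,0,0)
c=look("case_green","w2.png")
for l in("case_blue","plunger_top"):
    for d in masks_of(c,l)[:1]:
        P=cloud(c,d["mask"]); print(l,d["conf"],d["rect"],top(P),P.min(0),P.max(0))
E
```

```text
pos [0.4597 0.0073 0.2484] yaw -0.06 tilt [-9.e-04 -2.e-04 -1.e+00] -> shift [-1.1488  0.0193  0.622 ] turn -0.0003
case_green 0.94 [282.  66.  64. 111.] (array([580.1,  10.4]), array([56. , 94.6]), np.float32(0.0), np.float64(87.1), 6275)
case_blue 0.91 [286.6, 271.6, 138.3, 184.2] (array([464.9,   7.4]), array([55.4, 85.6]), np.float32(179.4), np.float64(279.4), 19993) [ 0.42243167 -0.06369246  0.08027677] [0.50957715 0.0354275  0.32121871]
plunger_top 0.67 [509.4, 282.6, 81.2, 88.9] (array([ 298.1, -322.9]), array([ 67.1, 133.2]), np.float32(172.1), np.float64(33.2), 2300) [ 2.26627169e-01 -3.67445080e-01  2.82317435e-04] [ 0.37167901 -0.27910655  0.04082277]
```

View pics/w2.png

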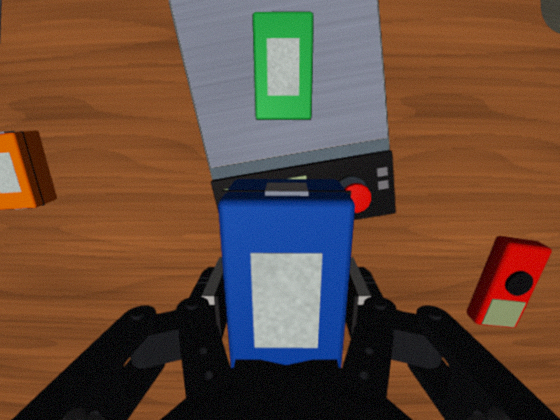

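The green case is at (282,66), upright and square, and the held blue case is centred in the fingers. The next move carries blue over green.

```bash
python3 -c "
from h import *
go(.581,.0102,.108,0.2)"
```

```text
pos [0.4598 0.0076 0.2488] yaw -0.06 tilt [-3.e-04  0.e+00 -1.e+00] -> shift [ 0.3031 -0.0069  0.3519] turn -0.0014
```

Call:
play_rows([
  [0,[0.03,0,0],0],
  [0,[0.09,-0.002,0],0],
  [0,[0.16,-0.004,0.01],0],
  [0,[0.23,-0.005,0.03],-0.001],
  [0,[0.28,-0.006,0.08],-0.001],
  [0,[0.3,-0.007,0.15],-0.001],
  [0,[0.303,-0.007,0.22],-0.001],
  [0,[0.303,-0.007,0.28],-0.001],
  [0,[0.303,-0.007,0.33],-0.001],
  [0,[0.303,-0.007,0.35],-0.001],
])

```text
time_s: 7.3
eef_pos: [0.5799, 0.0113, 0.106]
eef_rot: [-0.0, 1.0, 0.002, -0.002]
wrist_force: [0.2, -0.4, -4.0]
opening: 0.647
grasp_force: 65.2
```

Call:
play_rows([
  [0,[0,0,0.005],0],
  [0,[0,0,0.01],0],
  [0,[0,0,0.014],0],
  [0,[0,0,0.014],0],
  [0,[0,0,0.014],0],
])

```text
time_s: 7.8
eef_pos: [0.5814, 0.0112, 0.1041]
eef_rot: [0.0, 1.0, 0.002, 0.001]
wrist_force: [0.4, 0.8, -4.7]
opening: 0.645
grasp_force: 65.2
```

```bash
python3 -c "
from h import *
go(.581,.0102,.0984,0.2); c=shot('side'); print(get_obs()['wrist_force'])
for l in ('case_green','case_blue'):
    for d in masks_of(c,l)[:1]: print(l,d['conf'],top(cloud(c,d['mask'])))
cv2.imwrite('pics/s2.png',cv2.resize(cv2.cvtColor(c['image'][130:270,180:380],cv2.COLOR_RGB2BGR),None,fx=4,fy=4))"
```

```text
pos [0.5814 0.0112 0.1041] yaw 0.21 tilt [ 1.4e-03 -2.0e-04 -1.0e+00] -> shift [-0.0009  0.0024  0.0143] turn 0.0001
[ 0.2869944   0.12326909 -4.3646692 ]
case_green 0.81 (array([567.9,  29.5]), array([ 46.5, 100.3]), np.float32(30.5), np.float64(86.5), 93)
case_blue 0.75 (array([564.1,   9.2]), array([58.3, 61.3]), np.float32(0.9), np.float64(136.2), 276)
```

View pics/s2.png

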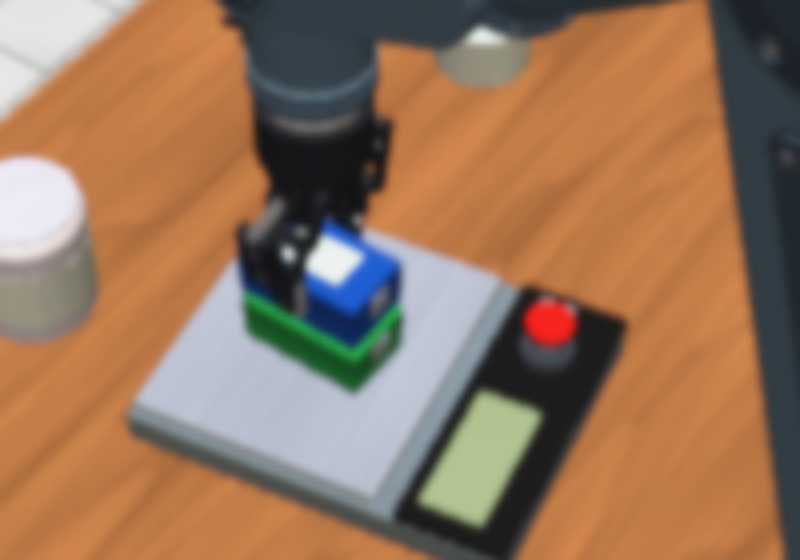

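The side view shows blue hovering squarely over green at (320,270) in the crop. The last few millimetres go down slowly.

Call:
play_rows([
  [0,[0,0.001,0.003],0],
  [0,[0,0.002,0.006],0],
  [0,[0,0.002,0.008],0],
  [0,[0,0.002,0.01],0],
  [0,[0,0.002,0.01],0],
  [0,[0,0.002,0.01],0],
])

```text
time_s: 8.55
eef_pos: [0.5809, 0.0105, 0.0993]
eef_rot: [0.0, 1.0, 0.002, -0.0]
wrist_force: [0.2, -0.5, -5.1]
opening: 0.644
grasp_force: 65.2
```

Call:
play_rows([
  [0,[0,0,0.001],0],
  [0,[0,0,0.0025],0],
  [0,[0,0,0.0025],0],
  [0,[0,0,0.0025],0],
])

```text
time_s: 8.95
eef_pos: [0.5809, 0.0105, 0.0983]
eef_rot: [0.0, 1.0, 0.002, 0.0]
wrist_force: [0.5, 0.3, -4.4]
opening: 0.647
grasp_force: 65.4
```

Call:
play_rows([
  [0,[0,0,0.001],0],
  [0,[0,0,0.0025],0],
  [0,[0,0,0.0025],0],
  [0,[0,0,0.0025],0],
])

```text
time_s: 9.35
eef_pos: [0.5809, 0.0105, 0.0983]
eef_rot: [0.0, 1.0, 0.002, 0.0]
wrist_force: [-4.8, 0.8, 4.8]
opening: 0.644
grasp_force: 66.5
```

Contact has been made, because the force changed sign. Next I release slowly and retreat.

Call:
play_rows([
  [60,[0,0,0],0],
  [65,[0,0,0],0],
  [75,[0,0,0],0],
  [85,[0,0,0],0],
  [85,[0,0,0],0],
  [85,[0,0,0],0],
  [85,[0,0,0],0],
  [85,[0,0,0],0],
])

```text
time_s: 10.15
eef_pos: [0.5809, 0.0105, 0.0972]
eef_rot: [-0.0, 1.0, 0.002, -0.0]
wrist_force: [-0.1, 0.3, -0.2]
opening: 0.994
grasp_force: 0.0
```

Call:
play_rows([
  [85,[0,0,-0.02],0],
  [85,[0,0,-0.06],0],
  [85,[0,0,-0.14],0],
  [85,[0,0,-0.25],0],
  [85,[0,0,-0.36],0],
  [85,[0,0,-0.43],0],
  [85,[0,0,-0.47],0],
  [85,[0,0,-0.47],0],
  [85,[0,0,-0.47],0],
  [85,[0,0,-0.47],0],
])

```text
time_s: 11.15
eef_pos: [0.58, 0.0106, 0.2836]
eef_rot: [-0.0, 1.0, 0.002, -0.001]
wrist_force: [-0.3, -0.5, -0.5]
opening: 0.994
grasp_force: 0.0
```

```bash
python3 - <<'E'
from look import *
go(.474,.358,.25,2.7)
c=look("case_blue"," "); 
for d in masks_of(c,"case_green")[:1]: print("green",d["conf"],d["rect"])
for n in("scene","side"):
    c=shot(n)
    for l in("case_blue","case_orange"):
        for d in masks_of(c,l)[:1]: print(n,l,d["conf"],top(cloud(c,d["mask"])))
E
```

```text
pos [0.58   0.0106 0.2836] yaw 0.21 tilt [-2.7e-03  5.0e-04 -1.0e+00] -> shift [-0.2616 -0.8694  0.0852] turn -0.0138
case_blue 0.9 [287. 186.  55.  92.] (array([580.8,  11.1]), array([55.9, 94.8]), np.float32(0.1), np.float64(129.3), 4655)
green 0.47 [287.2, 140.1, 39.9, 5.1]
scene case_blue 0.94 (array([582.4,   8.7]), array([54.8, 96.5]), np.float32(179.8), np.float64(128.8), 824)
scene case_orange 0.7 (array([475.7, 357.2]), array([56.1, 96.2]), np.float32(2.7), np.float64(41.9), 463)
side case_blue 0.72 (array([580.9,  10. ]), array([57.7, 97.1]), np.float32(0.5), np.float64(130.4), 509)
side case_orange 0.97 (array([473.3, 360.1]), array([55.5, 96.6]), np.float32(3.6), np.float64(42.7), 693)
```

Blue sits within about 1 mm of green. On to orange.

Call:
play_rows([
  [85,[-0.03,-0.1,0],0],
  [85,[-0.067,-0.22,0],-0.014],
  [85,[-0.1,-0.33,0.02],-0.014],
  [85,[-0.135,-0.45,0.04],-0.014],
  [85,[-0.17,-0.57,0.06],-0.014],
  [85,[-0.205,-0.68,0.08],-0.014],
  [85,[-0.24,-0.79,0.085],-0.014],
  [85,[-0.256,-0.85,0.085],-0.014],
  [85,[-0.262,-0.869,0.085],-0.014],
  [85,[-0.262,-0.869,0.085],-0.014],
])

```text
time_s: 12.6
eef_pos: [0.4744, 0.3584, 0.2512]
eef_rot: [0.0, 1.0, 0.025, 0.0]
wrist_force: [0.3, -0.5, -0.3]
opening: 0.991
grasp_force: 0.0
```

Call:
play_rows([
  [85,[0,0,0],0],
  [85,[0,0,0],0],
  [85,[0,0,0],0],
])

```text
time_s: 12.9
eef_pos: [0.4754, 0.3565, 0.2514]
eef_rot: [0.0, 1.0, 0.023, 0.0]
wrist_force: [-0.3, -0.1, 0.4]
opening: 0.997
grasp_force: 0.0
```

```bash
python3 look.py case_orange " " .474 .3585 .010 2.7
```

```text
pos [0.4754 0.3565 0.2514] yaw 2.63 tilt [ 2.e-04 -1.e-04 -1.e+00] -> shift [-0.0034 -0.0053  0.6035] turn -0.0004
case_orange 0.59 [282. 180.  45.  78.] (array([472.6, 361. ]), array([55.9, 95.3]), np.float32(2.6), np.float64(42.2), 3486)
```

Call:
play_rows([
  [85,[-0.005,-0.008,0.12],0],
  [85,[-0.005,-0.008,0.24],0],
  [85,[-0.005,-0.008,0.35],0],
  [85,[-0.005,-0.008,0.45],0],
  [85,[-0.005,-0.008,0.53],0],
  [85,[-0.005,-0.008,0.58],0],
  [85,[-0.005,-0.008,0.602],0],
  [85,[-0.005,-0.008,0.602],0],
  [85,[-0.005,-0.008,0.602],0],
  [85,[-0.005,-0.008,0.602],0],
])

```text
time_s: 14.0
eef_pos: [0.4739, 0.3614, 0.0123]
eef_rot: [-0.001, 1.0, 0.024, 0.001]
wrist_force: [0.1, 1.0, -1.2]
opening: 0.993
grasp_force: 0.0
```

Call:
play_rows([
  [0,[0,0,0],0],
  [0,[0,0,0],0],
  [0,[0,0,0],0],
  [0,[0,0,0],0],
  [0,[0,0,0],0],
  [0,[0,0,0],0],
  [0,[0,0,0],0],
  [0,[0,0,0],0],
])

```text
time_s: 14.8
eef_pos: [0.4733, 0.3611, 0.0117]
eef_rot: [-0.0, 1.0, 0.024, 0.001]
wrist_force: [-1.4, -0.8, 6.5]
opening: 0.645
grasp_force: 66.7
```

Call:
play_rows([
  [0,[0,0,-0.02],0],
  [0,[0,0,-0.06],0],
  [0,[0,0,-0.14],0],
  [0,[0,0,-0.25],0],
  [0,[0,0,-0.36],0],
  [0,[0,0,-0.46],0],
  [0,[0,0,-0.54],0],
  [0,[0,0,-0.59],0],
  [0,[0,0,-0.6],0],
  [0,[0,0,-0.6],0],
])

```text
time_s: 15.8
eef_pos: [0.4724, 0.3608, 0.251]
eef_rot: [-0.0, 1.0, 0.024, 0.0]
wrist_force: [0.3, -0.3, -5.3]
opening: 0.644
grasp_force: 65.6
```

```bash
python3 -c "
from h import *
go(.46,.010,.27,0.2); o=get_obs(); print(o['opening'],o['grasp_force'],o['wrist_force'])"
```

```text
pos [0.4724 0.3608 0.251 ] yaw 2.74 tilt [ 8.e-04  4.e-04 -1.e+00] -> shift [-0.0729  0.8744 -0.0478] turn 0.0141
0.6441025554572982 65.56321620941162 [ 0.2541879  -0.29901397 -5.31309056]
```

Call:
play_rows([
  [0,[-0.004,0.05,-0.01],0],
  [0,[-0.012,0.14,-0.03],0.002],
  [0,[-0.02,0.25,-0.048],0.004],
  [0,[-0.03,0.36,-0.048],0.006],
  [0,[-0.039,0.47,-0.048],0.008],
  [0,[-0.048,0.58,-0.048],0.01],
  [0,[-0.057,0.69,-0.048],0.012],
  [0,[-0.066,0.79,-0.048],0.014],
  [0,[-0.071,0.855,-0.048],0.014],
  [0,[-0.073,0.874,-0.048],0.014],
])

```text
time_s: 16.8
eef_pos: [0.4588, 0.0079, 0.2677]
eef_rot: [-0.0, 1.0, 0.0, -0.002]
wrist_force: [0.4, 0.2, -4.8]
opening: 0.645
grasp_force: 65.9
```

Call:
play_rows([
  [0,[0,0,0],0],
  [0,[0,0,0],0],
  [0,[0,0,0],0],
  [0,[0,0,0],0],
])

```text
time_s: 17.2
eef_pos: [0.46, 0.0113, 0.2695]
eef_rot: [-0.0, 1.0, 0.003, -0.0]
wrist_force: [-0.1, 1.1, -5.1]
opening: 0.641
grasp_force: 65.9
```

```bash
python3 - <<'E'
from look import *
go(.581,.0105,.160,.2)
c=look("case_blue","w3.png")
d=masks_of(c,"case_orange")[0]; P=cloud(c,d["mask"]); print("orange",d["conf"],top(P))
E
```

```text
pos [0.46   0.0113 0.2695] yaw 0.32 tilt [-4.e-04  3.e-04 -1.e+00] -> shift [0.3026 0.0037 0.2735] turn 0.0007
case_blue 0.85 [289.  64.  67. 123.] (array([580.3,  10.7]), array([55.9, 95.2]), np.float32(0.1), np.float64(129.1), 7286)
case_blue 0.31 [289. 108. 216. 216.] (array([535.8,  -1.5]), array([221.6, 270.5]), np.float32(8.2), np.float64(44.9), 23478)
orange 0.73 (array([464.6,  11.5]), array([56.1, 87.5]), np.float32(0.5), np.float64(300.0), 20237)
```

Call:
play_rows([
  [0,[0.03,0,0],0],
  [0,[0.09,0,0],0],
  [0,[0.16,0.001,0.01],0],
  [0,[0.23,0.001,0.03],0],
  [0,[0.28,0.002,0.08],0.001],
  [0,[0.3,0.002,0.15],0.001],
  [0,[0.301,0.002,0.22],0.001],
  [0,[0.301,0.002,0.27],0.001],
  [0,[0.301,0.002,0.295],0.001],
  [0,[0.301,0.002,0.303],0.001],
])

```text
time_s: 18.35
eef_pos: [0.5803, 0.01, 0.147]
eef_rot: [-0.0, 1.0, 0.0, -0.001]
wrist_force: [0.0, -0.3, -5.3]
opening: 0.644
grasp_force: 65.8
```

Call:
play_rows([
  [0,[0,0,0.001],0],
  [0,[0,0,0.003],0],
  [0,[0,0,0.003],0],
  [0,[0,0,0.003],0],
  [0,[0,0,0.003],0],
])

```text
time_s: 18.85
eef_pos: [0.5808, 0.0098, 0.1479]
eef_rot: [0.0, 1.0, 0.0, 0.001]
wrist_force: [-0.1, 0.6, -5.6]
opening: 0.643
grasp_force: 65.8
```

```bash
python3 -c "
from h import *
go(.5803,.0106,.1407,0.2); c=shot('scene')
cv2.imwrite('pics/s3.png',cv2.resize(cv2.cvtColor(c['image'][130:270,200:400],cv2.COLOR_RGB2BGR),None,fx=4,fy=4))"
```

```text
pos [0.5808 0.0098 0.1479] yaw 0.03 tilt [ 1.1e-03 -2.0e-04 -1.0e+00] -> shift [-0.0013 -0.0021  0.0181] turn -0.0009
```

View pics/s3.png

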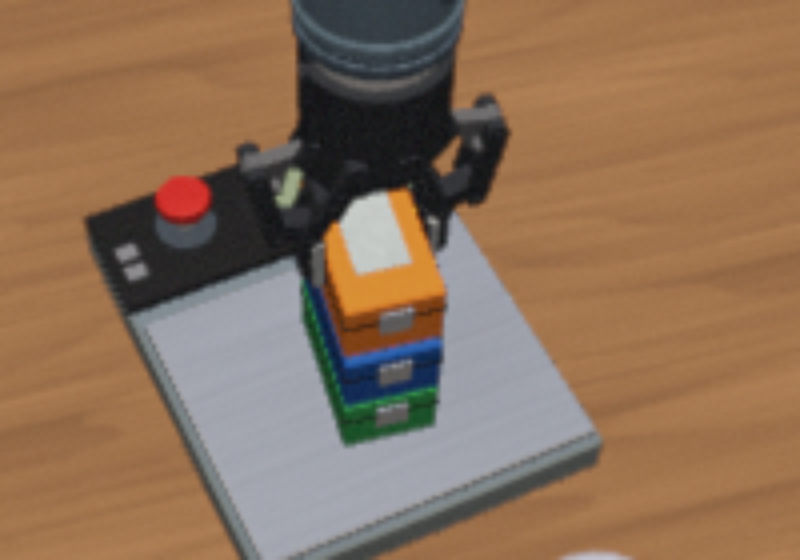

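Orange hovers over blue, and the three latches line up in the crop at (395,320), (395,372) and (393,413). I lower it gently.

Call:
play_rows([
  [0,[-0.001,-0.001,0.004],0],
  [0,[-0.001,-0.002,0.008],0],
  [0,[-0.001,-0.002,0.011],0],
  [0,[-0.001,-0.002,0.013],0],
  [0,[-0.001,-0.002,0.013],0],
  [0,[-0.001,-0.002,0.013],0],
])

```text
time_s: 19.5
eef_pos: [0.5801, 0.0106, 0.142]
eef_rot: [-0.0, 1.0, 0.0, -0.0]
wrist_force: [0.6, 0.6, -4.5]
opening: 0.644
grasp_force: 65.8
```

Call:
play_rows([
  [0,[0,0,0.001],0],
  [0,[0,0,0.0025],0],
  [0,[0,0,0.0025],0],
  [0,[0,0,0.0025],0],
])

```text
time_s: 19.9
eef_pos: [0.5801, 0.0106, 0.1411]
eef_rot: [-0.0, 1.0, 0.0, -0.0]
wrist_force: [0.5, 0.3, -5.0]
opening: 0.644
grasp_force: 65.8
```

Call:
play_rows([
  [0,[0,0,0.001],0],
  [0,[0,0,0.0025],0],
  [0,[0,0,0.0025],0],
  [0,[0,0,0.0025],0],
])

```text
time_s: 20.3
eef_pos: [0.5802, 0.0106, 0.1407]
eef_rot: [0.0, 1.0, 0.0, 0.0]
wrist_force: [-3.4, 1.0, 2.9]
opening: 0.644
grasp_force: 66.7
```

Call:
play_rows([
  [60,[0,0,0],0],
  [65,[0,0,0],0],
  [75,[0,0,0],0],
  [85,[0,0,0],0],
  [85,[0,0,0],0],
  [85,[0,0,0],0],
  [85,[0,0,0],0],
  [85,[0,0,0],0],
])

```text
time_s: 21.1
eef_pos: [0.5801, 0.0106, 0.1401]
eef_rot: [-0.0, 1.0, 0.0, 0.0]
wrist_force: [1.5, 0.2, 0.2]
opening: 0.994
grasp_force: 0.0
```

Call:
play_rows([
  [85,[0,0,-0.02],0],
  [85,[0,0,-0.06],0],
  [85,[0,0,-0.14],0],
  [85,[0,0,-0.23],0],
  [85,[0,0,-0.29],0],
  [85,[0,0,-0.31],0],
  [85,[0,0,-0.31],0],
  [85,[0,0,-0.31],0],
  [85,[0,0,-0.31],0],
])

```text
time_s: 22.0
eef_pos: [0.5791, 0.0108, 0.262]
eef_rot: [-0.0, 1.0, 0.0, -0.002]
wrist_force: [-0.3, 1.0, 1.0]
opening: 0.995
grasp_force: 0.0
```

```bash
python3 - <<'E'
from look import *
go(.42,-.070,.25,0)
look("case_orange"," ")
for n in("scene","side"):
    c=shot(n)
    for l in("case_orange","plunger_top"):
        for d in masks_of(c,l)[:2]: P=cloud(c,d["mask"]); print(n,l,d["conf"],d["rect"],top(P))
E
```

```text
pos [0.5791 0.0108 0.262 ] yaw 0.03 tilt [-3.3e-03  6.0e-04 -1.0e+00] -> shift [-0.3978  0.2018  0.0313] turn 0.0002
case_orange 0.89 [288. 206.  69. 118.] (array([580.3,  11.1]), array([56. , 95.5]), np.float32(179.9), np.float64(171.3), 7141)
scene case_orange 0.6 [285.9, 217.4, 129.6, 119.5] (array([538.4,  -1.7]), array([218.9, 276.4]), np.float32(9.8), np.float64(44.9), 4609)
scene case_orange 0.59 [294.2, 195.5, 36.0, 52.0] (array([582.4,   8.8]), array([55.5, 96.6]), np.float32(179.7), np.float64(170.9), 889)
scene plunger_top 0.49 [245.4, 179.7, 14.2, 15.6] (array([450.5, -72.1]), array([30.5, 32.2]), np.float32(122.0), np.float64(80.1), 106)
side case_orange 0.76 [259.4, 192.0, 44.5, 38.2] (array([579.1,   9.9]), array([56.6, 94.3]), np.float32(1.2), np.float64(171.8), 512)
side case_orange 0.2 [388.9, 187.4, 16.5, 24.6] (array([ 336.6, -325.5]), array([58.3, 65. ]), np.float32(78.9), np.float64(32.4), 158)
side plunger_top 0.62 [318.8, 209.9, 13.8, 12.1] (array([449. , -70.5]), array([28.4, 33.5]), np.float32(107.1), np.float64(80.9), 75)
```

The column stands aligned. Next, a look from above the plunger with the fingers closed.

Call:
play_rows([
  [0,[-0.06,0.03,0],0],
  [0,[-0.15,0.075,0],0],
  [0,[-0.25,0.125,0.01],0],
  [0,[-0.34,0.17,0.03],0],
  [0,[-0.385,0.195,0.03],0],
  [0,[-0.398,0.202,0.03],0],
  [0,[-0.398,0.202,0.03],0],
  [0,[-0.398,0.202,0.03],0],
  [0,[-0.398,0.202,0.03],0],
  [0,[-0.398,0.202,0.03],0],
])

```text
time_s: 23.4
eef_pos: [0.4215, -0.0699, 0.252]
eef_rot: [-0.0, 1.0, 0.001, -0.0]
wrist_force: [0.6, -0.6, -0.2]
opening: 0.002
grasp_force: 0.0
```

```bash
python3 - <<'E'
from look import *
go(.449,-.0705,.100,0)
look("plunger_top","w4.png"); print(get_obs()['opening'],get_obs()['wrist_force'])
E
```

```text
pos [ 0.4215 -0.0699  0.252 ] yaw 0.09 tilt [-2.e-04  2.e-04 -1.e+00] -> shift [0.0687 0.0017 0.3801] turn 0.0005
plunger_top 0.96 [284. 162.  28.  29.] (array([449.5, -69.7]), array([31. , 32.1]), np.float32(89.7), np.float64(80.1), 717)
-0.0006360023954721809 [-1.20407812  0.08159099  0.00316499]
```

View pics/w4.png

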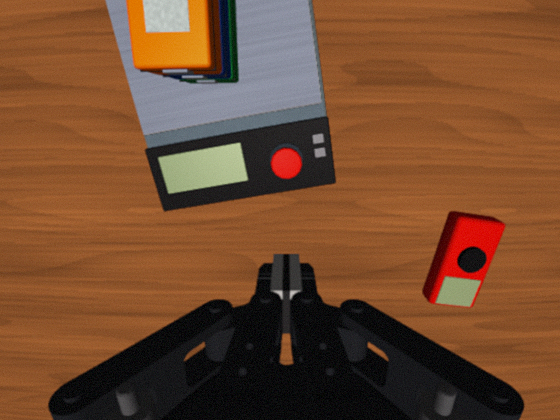

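The plunger shows at (284,162), which is (0.4495, -0.070) with its top at 80 mm. I descend above it.

Call:
play_rows([
  [0,[0.03,0,0.04],0],
  [0,[0.06,0.001,0.12],0],
  [0,[0.07,0.001,0.22],0],
  [0,[0.07,0.001,0.31],0],
  [0,[0.07,0.001,0.37],0],
  [0,[0.07,0.001,0.39],0],
  [0,[0.07,0.001,0.395],0],
  [0,[0.07,0.001,0.395],0],
  [0,[0.07,0.001,0.395],0],
])

```text
time_s: 24.4
eef_pos: [0.4502, -0.0711, 0.0956]
eef_rot: [0.001, 1.0, 0.0, 0.001]
wrist_force: [0.2, -0.1, 0.5]
opening: 0.003
grasp_force: 0.0
```

Call:
play_rows([
  [0,[0,0,0.01],0],
  [0,[0,0,0.02],0],
  [0,[0,0,0.03],0],
  [0,[0,0,0.04],0],
  [0,[0,0,0.05],0],
  [0,[0,0,0.055],0],
  [0,[0,0,0.06],0],
  [0,[0,0,0.0625],0],
  [0,[0,0,0.0625],0],
])

```text
time_s: 25.3
eef_pos: [0.4491, -0.0707, 0.0693]
eef_rot: [0.0, 1.0, 0.0, -0.0]
wrist_force: [-1.7, 1.0, 6.5]
opening: 0.002
grasp_force: 3.4
```

Call:
play_rows([
  [0,[0,0,0.0025],0],
  [0,[0,0,0.005],0],
  [0,[0,0,0.005],0],
  [0,[0,0,0.005],0],
])

```text
time_s: 25.7
eef_pos: [0.4491, -0.0707, 0.068]
eef_rot: [0.0, 1.0, 0.0, -0.0]
wrist_force: [-4.2, 1.8, 14.5]
opening: -0.002
grasp_force: 6.7
```

The force of 14.5 N, above the 8 N spring, means the plunger is at its stop. I release and retreat.

Call:
play_rows([
  [0,[0,0,0.001],0],
  [0,[0,0,0],0],
  [0,[0,0,-0.02],0],
  [0,[0,0,-0.06],0],
  [0,[0,0,-0.14],0],
  [0,[0,0,-0.24],0],
  [0,[0,0,-0.34],0],
  [0,[0,0,-0.4],0],
  [0,[0,0,-0.42],0],
  [0,[0,0,-0.42],0],
])

```text
time_s: 26.7
eef_pos: [0.4494, -0.0708, 0.2355]
eef_rot: [0.0, 1.0, 0.0, 0.001]
wrist_force: [0.3, 0.9, 0.2]
opening: -0.003
grasp_force: 0.0
```

Call:
play_rows([
  [0,[0,0,0],0],
  [0,[0,0,0],0],
  [0,[0,0,0],0],
  [0,[0,0,0],0],
  [0,[0,0,0],0],
])

```text
time_s: 27.2
eef_pos: [0.4488, -0.0706, 0.2346]
eef_rot: [-0.0, 1.0, 0.0, -0.0]
wrist_force: [-0.5, -0.3, 0.2]
opening: 0.002
grasp_force: 0.0
```

```bash
python3 - <<'E'
from look import *
c=look("plunger_top"," ")
for n in("scene","side"):
    c=shot(n)
    for l in("case_orange","case_blue","case_green","plunger_top","tin","label_roll","meter","screwdriver"):
        for d in masks_of(c,l)[:1]: P=cloud(c,d["mask"]); print(n,l,round(d["conf"],2),top(P))
    if n=="scene": cv2.imwrite('pics/s4.png',cv2.cvtColor(c['image'],cv2.COLOR_RGB2BGR))
E
```

```text
plunger_top 0.69 [284. 190.  27.  27.] (array([450.3, -69. ]), array([30.7, 32.5]), np.float32(85.4), np.float64(80.1), 731)
plunger_top 0.3 [165.  57. 104. 109.] (array([564.6,  10.4]), array([56.3, 65.1]), np.float32(179.5), np.float64(171.2), 9145)
scene case_orange 0.7 (array([581.6,   8.9]), array([56. , 96.7]), np.float32(179.9), np.float64(170.9), 883)
scene case_blue 0.92 (array([606. ,  -9.4]), array([42.3, 91.3]), np.float32(36.1), np.float64(125.5), 71)
scene case_green 0.59 (array([600.1, -10.9]), array([45.3, 99.4]), np.float32(33.3), np.float64(84.5), 71)
scene plunger_top 0.46 (array([450.7, -71.8]), array([31.4, 32.3]), np.float32(63.1), np.float64(79.9), 105)
scene tin 0.74 (array([798.8,  68.4]), array([77. , 78.9]), np.float32(31.7), np.float64(105.0), 1055)
scene label_roll 0.62 (array([ 679.8, -337. ]), array([77.2, 77.8]), np.float32(149.5), np.float64(50.0), 782)
scene meter 0.93 (array([ 302.9, -327.1]), array([ 65.7, 135.3]), np.float32(171.9), np.float64(35.0), 417)
scene screwdriver 0.81 (array([764.3, 316.2]), array([21.9, 96.1]), np.float32(167.4), np.float64(24.1), 245)
side case_orange 0.57 (array([579.6,   9.7]), array([58.1, 93.7]), np.float32(2.2), np.float64(172.0), 493)
side case_blue 0.84 (array([569.7,  29.3]), array([ 45.3, 105.8]), np.float32(28.1), np.float64(126.6), 89)
side case_green 0.78 (array([568.7,  27.9]), array([ 45.9, 105.6]), np.float32(31.1), np.float64(85.1), 69)
side tin 0.77 (array([795.6,  70.2]), array([76.6, 77.7]), np.float32(101.8), np.float64(105.1), 415)
side label_roll 0.59 (array([ 677.6, -335. ]), array([73.1, 78.5]), np.float32(124.9), np.float64(50.0), 241)
side meter 0.59 (array([ 307.4, -323.2]), array([ 68. , 118.6]), np.float32(173.8), np.float64(34.8), 273)
side screwdriver 0.78 (array([762.6, 318.7]), array([21. , 95.3]), np.float32(166.6), np.float64(25.0), 162)
```

View pics/s4.png

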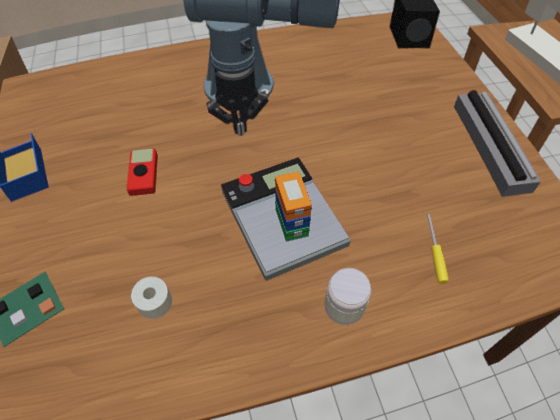

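The column stands straight at (293,205), the plunger at (246,180) is back up at 80 mm, and the bystanders have not moved.

```bash
python3 -c "
from bench import *
print(hand_in())"
```

```text
the job is handed in; nothing more can be done
None
```

The job is handed in, with no verdict returned: the green-blue-orange column stands flush within about 1 mm by camera, the plunger was pressed to its stop and is back up, and the tin, screwdriver, label roll and multimeter have not moved.

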